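Load a model wheel on the photo shuttle and hold it at the mark

TASK

Take the larger of the two loose model wheels out of the parts tray, seat it flat on the upright pin of the pull-out photo shuttle and let go of it. Then take the shuttle's handle and pull the shuttle out against its spring until its pointer is in line with the mark plate beside the track, so that the wheel stands in front of the camera; finish while still holding the handle there, because the spring would draw the shuttle back. Leave everything else on the bench where it is.

Things in the scene. Friction and masses are not known exactly. Their poses are not given: they have to be found in the camera images.
- wheel_centre (a point): Centre (half-way up, on the axis) of the larger tan plastic model wheel to be loaded: 44 mm diameter, 18 mm thick, 12 mm hole right through, about 30 g, lying flat (axis vertical, its z axis) in one compartment of the parts tray. Either face may be up.
- wheel: The same larger wheel; origin on its axis at its underside, 9 mm below its centre, z along its axis.
- tray: Fixed aluminium parts tray, 256 (its x) x 128 (its y) x 26 mm high, walls and floor 4 mm; origin under its centre on the table. Two cross walls make three compartments along its x, centred at -84, 0 and +84 mm, each 80 (x) x 120 mm (y) inside. Which part is in which one varies, each up to 8 mm off centre. There is most room for fingers along tray y.
- small_wheel_centre (a point): Centre of the smaller tan wheel (30 mm diameter, 12 mm thick, 6 mm hole, does not fit the pin) in another compartment; leave it.
- can: Tan model fuel can, 30 x 38 x 16 mm, lying flat in the remaining compartment; leave it.
- rig: Fixed base of the photo shuttle, origin at the centre of its underside on the table: aluminium plate 270 mm (its x) by 90 mm (its y), 12 mm thick, with 22 mm high guide strips along both sides; a 36 mm high spring housing stands at its +x end with a tube behind it. The shuttle is pulled out along the rig's -x, roughly towards the robot.
- shuttle (a joint): How far the shuttle (grey slide, 125 x 54 mm, top 29 mm above the table) is pulled out, m: 0 = home, 0.105 = end of travel. The spring pulls it home with about 3 N at home, growing by 0.7 N per 10 mm (about 8 N at 80 mm).
- pin_seat (a point): On the shuttle: centre of the flat top of the round steel shoulder (26 mm diameter, 35 mm above the table) on which the wheel must lie. From here the steel pin, 8.5 mm diameter, rises 16 mm, tapering over its last 5 mm. A seated wheel's centre is 9 mm above this point. Moves with the shuttle. Axes as the rig's.
- handle (a point): Centre of the upright black handle plate on the shuttle, 77 mm on the pull-out side (rig -x) of the pin: 12 mm thick along the pull direction, 44 mm wide across it, 46 mm high; this point is 52 mm above the table (top at 75 mm, foot on the shuttle's top at 29 mm). Axes as the rig's. Can be pinched from above across its thickness, fingers before and behind it. Its solid is named shuttle_c0.
- pointer (a point): End of the small dark steel pointer bar (4 mm wide) that sticks out sideways (rig +y) from the shuttle beside the pin, at its top, 29 mm above the table. Moves with the shuttle.
- mark (a point): Near top edge of the mark: an upright steel plate 4 mm thick, 20 mm wide, top 29 mm above the table, beside the track on the rig's +y side; axes as the rig's. The pointer is in line when both have the same position along the rig's x; the mark lies 45 to 80 mm from the pointer's home, towards the pull-out side. A black camera, 63 mm high, stands on the same foot 50 to 120 mm further out in +y.
- model: Unfinished tan model car, about 220 x 100 x 85 mm; leave it.
- jar: Small clear jar, 42 mm diameter, 52 mm high; leave it.
- glue: Amber jar with black cap, 38 mm diameter, 66 mm high; leave it.
- dish: Shallow clear dish with small parts, 90 mm diameter, 22 mm high; leave it.
- brush: Fine paint brush, 164 mm long; leave it.
- screwdriver: Screwdriver, 160 mm long; leave it.

How it is judged:
By the outcome, as a careful person would: the job done as asked, in the order asked, and still so for the second after the job is handed in, while the arm keeps its last pose, push and grip.
It also fails if it takes over 61 s, if anything falls off the work surface, if the arm or the gripper's body presses on something with over 40 N, if the wrist force passes 120 N, or if a joint passes its speed limit or range.

ROBOT

A 7-joint arm with a two-finger parallel gripper is mounted at the origin on the work surface. World frame = base frame: x ahead of the robot, y to its left, z up, the work surface at z = 0. Lengths are in m, angles in rad, forces in N, time in s.
With the tool pointing down it reaches from about 0.425 to 0.925 m from the base axis. Payload 6.8 kg.
Tool frame: the origin (TCP) lies on the centre line of the jaws, within the pads' length; the fingertips stand 8 mm ahead of it and the grasp point (between the pads) lies 11 mm behind it (r.finger_overhang is the distance from the TCP to the fingertips, in m); x points along the fingers, z is the direction in which the jaws open and shut, and the axes are right-handed (so a half turn about x gives the same grasp; the last joint's range is limited). The gripper opens to 85 mm and grips with 20 to 120 N. Pads are 22 mm wide; open, the fingers measure 114 mm over their backs; the gripper's body (76 mm by 85 mm) begins 54 mm behind the grasp point. The pads swing forward as they close: fully open they stand 13 mm farther back than shut.
Start: joints at [1.126, 0.477, 0.022, 1.555, -0.011, 1.109, -0.083], TCP at [0.223, -0.637, 0.239] pointing down, gripper open.
Joint ranges: [-2.96, 2.96], [-0.34, 2.1], [-1.41, 1.46], [0.24, 2.44], [-1.37, 4.51], [0.17, 1.92], [-2.96, 2.96]. Speed limits (rad/s): [2.39, 2.39, 3.14, 3.14, 3.14, 3.14, 3.14].

INTERFACE

Orientations are given as a rotation vector (axis times angle).
In Python, from bench import r gives the robot as it stands. The module is installed in compiled form; this text tells all that it offers.
- The arm moves only by the tool play_rows, never from a script. Its argument "plan" is a list of rows, each a list of 5 numbers: the opening, from -1 (shut) to 1 (fully open), then the shift along the world's x, y, z in m, then the turn about the world's z in rad. A call has 1 to 10 rows; each row is the pose to reach, as a shift and turn from the pose commanded when the call began; what a row does not reach only later rows make up. A row lasts 1/10 s, in which the tool goes at most 50 mm and 8.59 degrees, less where a joint would pass 70% of its speed; a pose out of reach is approached as far as the arm can. A call with a gripper value outside its range is refused whole. The fingers move at their own pace and stop on an object; "force" is the grip in N (left out, the last holds). Time passes only in rows, so rows that repeat a pose let the fingers close. It gives the time, the measured TCP pose, the force and the opening at its end, in the units of the state.
- r.get_obs(): the state, without advancing time (a new reading comes with each control period).
- r.grab_frame(name): name is "scene" or "top" or "wrist"; returns a dict with "pixels" (480x640x3 uint8, blue, green, red), "z_map" (480x640 float32, m along the optical axis (not along the pixel's ray), 0 where there is no reading), "vfov" (degrees; the focal length in pixels is half the picture's height over the tangent of half this angle, whatever the lens; pixels are square), "cx", "cy" (the principal point, pixels), "R" (3x3) and "t" (3): a world point X has camera coordinates R X + t; the wrist camera has in their place "tool_from_camera" (4x4, takes a point from camera to tool coordinates, whose origin is the TCP and whose axes are the tool frame's). Camera axes: x right, y down, z forward; pixel columns grow to the right and rows downward; lengths in m; the calibration is good to about 2 mm. A picture is of the moment at which its call begins: read the wrist's pose just before it.
- r.hand_in(): hands the job in, once; it reports no verdict.
Trained networks look in a picture, given as the dict that the camera call returned (one of the last four; its "shot" number tells which), for a name from the list of things; names that differ only in an ending like _2 or _b are one class to them, and where a whole thing is asked for, a point or a joint stands for the part that bears it (a point fixed in the world has none). Each returns a list of dicts, best first, with "conf" (0 to 1); they miss things now and then, are a little off and sometimes report something else, mostly with a low value. They report only what shows in the picture. A call takes as long as a camera call.
- r.outline_of(picture, label): "mask" (480x640 bool, what is visible of it) and "bbox" ([left, top, right, bottom] as shares, 0 to 1, of the picture: columns of its width, rows of its height, round what is visible of it).
- r.pinpoint(picture, label): "position" ([column, row] as shares, 0 to 1, of the picture: columns of its width, rows of its height: a listed point, or the origin of a listed thing).
The state is a dict: "clock": time; "joints": joint angles; "qvel": joint speeds; "tau": joint torques, N m; "tcp_pos": TCP position; "orientation": TCP orientation; "contact_force": force on the tool from outside, world axes, zero at the start; "moment": the same for the moment, N m; "grip_width": finger opening in m.
Only numpy, scipy, OpenCV 4.12 (cv2) and the standard library are available. Lean on these libraries where they do the work, as an engineer would, in place of code of your own. Each camera call takes 0.05 s, during which the arm holds its last target.

## Working session

There is one attempt and no reset: what is moved stays moved. The work goes in short steps, Python scripts to look and compute and a tool call to move; the robot and the scene stay as the last step left them, time stands still between calls to the robot, and variables do not carry over. Pictures are saved under pics/ and viewed, and the job is handed in when it is done.

Besides the shell and the picture viewer there is one more tool, called as name(argument=value, ...), one argument or row to a line, values as JSON. play_rows: Moves the arm, as the interface text tells. Its arguments: {"type":"object","properties":{"plan":{"type":"array","items":{"type":"array","items":{"type":"number"}}},"force":{"type":"number"}},"required":["plan"]}

```bash
mkdir -p pics; cat > h.py <<'E'
import numpy as np, cv2
from bench import r
from scipy.spatial.transform import Rotation as Ro
def K(p):
    f=240/np.tan(np.radians(p["vfov"])/2); return f,p["cx"],p["cy"]
def cam2world(p,obs=None):
    if "R" in p:
        R=np.array(p["R"]);t=np.array(p["t"]); return R.T,-R.T@t
    T=np.array(p["tool_from_camera"]); Rt=Ro.from_rotvec(obs["orientation"]).as_matrix()
    return Rt@T[:3,:3], Rt@T[:3,3]+np.array(obs["tcp_pos"])
def ray_z(p,uv,z,obs=None):
    f,cx,cy=K(p);A,c=cam2world(p,obs)
    d=A@np.array([(uv[0]-cx)/f,(uv[1]-cy)/f,1]); return c+d*(z-c[2])/d[2]
def cloud(p,obs=None):
    f,cx,cy=K(p);A,c=cam2world(p,obs);z=p["z_map"]
    v,u=np.mgrid[:480,:640]
    P=np.stack([(u-cx)/f*z,(v-cy)/f*z,z],-1)@A.T+c
    P[z==0]=np.nan
    return P
def px(q): return np.array(q["position"])*[640,480]
E
python3 - <<'E'
from h import *
o=r.get_obs();print({k:np.round(v,3).tolist() for k,v in o.items()})
Z=dict(wheel_centre=.013,small_wheel_centre=.01,pin_seat=.035,handle=.052,pointer=.029,mark=.029,rig=0,tray=0)
for n in ("top","scene"):
    p=r.grab_frame(n);cv2.imwrite(f"pics/{n}0.png",p["pixels"])
    P=cloud(p);np.save(n+"0.npy",P)
    print(n,np.round(cam2world(p)[1],3))
    for l,z in Z.items():
        for q in r.pinpoint(p,l)[:2]:
            print(l,round(q["conf"],2),np.round(px(q),1),np.round(ray_z(p,px(q),z),4))
print(r.get_obs()["clock"])
E
```

```text
{'clock': 0.0, 'joints': [1.126, 0.478, 0.022, 1.556, -0.012, 1.109, -0.083], 'qvel': [0.001, 0.0, 0.001, -0.001, 0.0, -0.002, -0.001], 'tau': [-0.001, -59.646, 1.608, -28.12, 0.013, 0.009, -0.0], 'tcp_pos': [0.223, -0.637, 0.238], 'orientation': [0.959, 1.352, -0.957], 'contact_force': [0.277, -0.753, -0.07], 'moment': [0.038, 0.022, 0.021], 'grip_width': 0.085}
top [0.273 0.014 1.192]
wheel_centre 0.86 [427.6 215.1] [ 0.6232 -0.2169  0.013 ]
wheel_centre 0.63 [426.7 212. ] [ 0.6307 -0.2149  0.013 ]
small_wheel_centre 0.57 [436.4 280.5] [ 0.4686 -0.2347  0.01  ]
small_wheel_centre 0.31 [155.5 331.4] [0.3371 0.3971 0.01  ]
pin_seat 0.96 [287.1 202.7] [0.6382 0.1131 0.035 ]
pin_seat 0.52 [286.8 225.8] [0.5827 0.1115 0.035 ]
handle 0.75 [281.8 231.2] [0.5652 0.1208 0.052 ]
pointer 0.88 [268.  200.1] [0.6453 0.1585 0.029 ]
mark 0.6 [262.5 222.8] [0.59   0.1684 0.029 ]
rig 0.84 [285.5 225.9] [0.5917 0.1175 0.    ]
tray 0.79 [429.3 248.2] [ 0.5463 -0.2219  0.    ]
tray 0.73 [530.3 308.4] [ 0.4114 -0.4495  0.    ]
scene [1.222 0.438 0.825]
wheel_centre 0.53 [220.2 239.9] [ 0.625  -0.2206  0.013 ]
small_wheel_centre 0.61 [252.4 203.4] [ 0.4644 -0.2405  0.01  ]
pin_seat 0.76 [329.9 291. ] [0.6447 0.1102 0.035 ]
handle 0.4 [231.3 296. ] [ 0.7761 -0.0564  0.052 ]
pointer 0.95 [348.7 298.7] [0.6384 0.1536 0.029 ]
pointer 0.6 [191.6 274.5] [ 0.7596 -0.19    0.029 ]
mark 0.72 [365.1 284.8] [0.5849 0.1663 0.029 ]
mark 0.67 [207.7 175.7] [ 0.4457 -0.4141  0.029 ]
rig 0.92 [343.6 286.9] [0.5926 0.1168 0.    ]
rig 0.31 [250.1 203. ] [ 0.4569 -0.2556  0.    ]
tray 0.78 [237.  226.1] [ 0.5517 -0.227   0.    ]
0.9
```

View pics/top0.png

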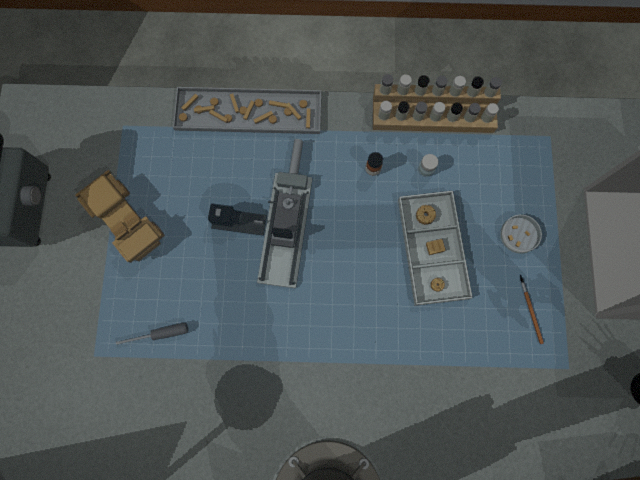

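View pics/scene0.png

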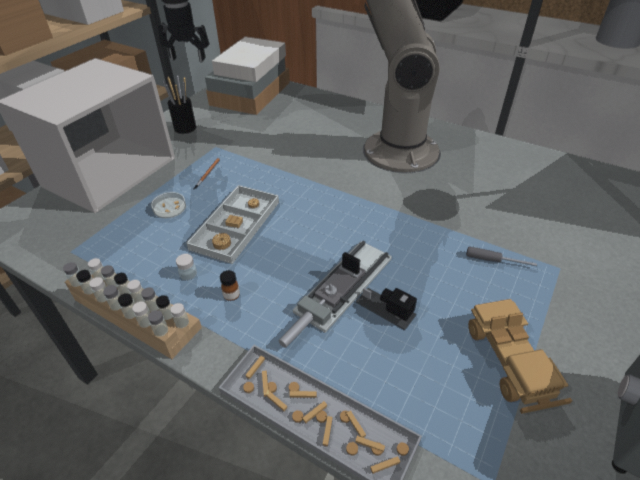

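```bash
python3 - <<'E'
from h import *
o=r.get_obs()
print(np.round(Ro.from_rotvec(o["orientation"]).as_matrix(),3))
for n in ("top","scene"):
    p=r.grab_frame(n);P=cloud(p)
    for l in ("tray","rig","shuttle"):
        m=r.outline_of(p,l)
        if not m: print(l,"none");continue
        k=m[0]["mask"]; X=P[k];X=X[np.isfinite(X[:,0])]
        X=X[(X[:,2]>0.004)]
        re=cv2.minAreaRect(X[:,:2].astype(np.float32)*1000)
        print(n,l,m[0]["conf"],k.sum(),np.round(re[0],1),np.round(re[1],1),round(re[2],2), np.round(np.percentile(X[:,2],[2,50,98]),3))
p=r.grab_frame("wrist");cv2.imwrite("pics/w0.png",p["pixels"]);print(np.round(p["tool_from_camera"],3),p["vfov"])
E
```

```text
[[-0.     0.944  0.33 ]
 [-0.     0.33  -0.944]
 [-1.    -0.     0.   ]]
top tray 0.92 5733 [ 547.9 -229.5] [257.6 130.1] 8.23 [0.004 0.008 0.027]
top rig 0.79 4821 [624.9 113.2] [ 93.4 354.5] 83.96 [0.007 0.021 0.071]
top shuttle 0.65 1255 [607.9 115.4] [ 61.9 141.7] 86.83 [0.019 0.029 0.075]
scene tray 0.97 3332 [ 550.2 -231.8] [261.8 131.7] 7.91 [0.004 0.012 0.027]
scene rig 0.6 4165 [628.3 113.9] [102.  357.8] 85.94 [0.008 0.025 0.071]
scene shuttle 0.91 1306 [604.2 114.5] [145.4  72. ] 4.09 [0.02  0.03  0.075]
[[-0.002 -0.287  0.958 -0.136]
 [-0.001 -0.958 -0.287  0.072]
 [ 1.    -0.001  0.001  0.001]
 [ 0.     0.     0.     1.   ]] 69.22545405102386
```

View pics/w0.png

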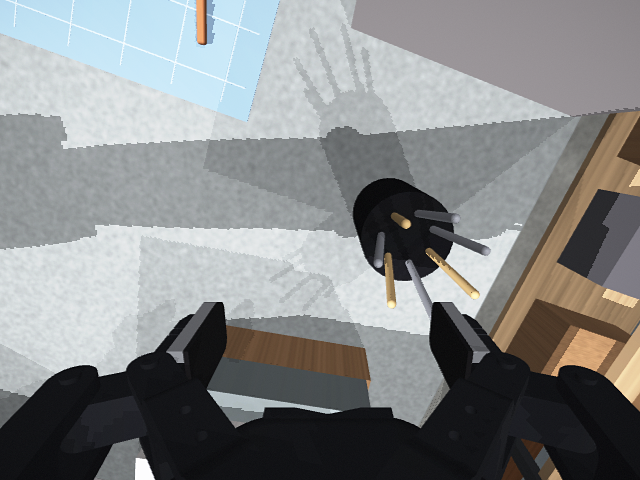

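```bash
python3 - <<'E'
from h import *
o=r.get_obs();p=r.grab_frame("wrist");P=cloud(p,o)
for u,v in ((405,230),(400,220),(480,250),(390,300),(400,20),(500,80),(205,30),(470,290)): print(u,v,np.round(P[v,u],3))
print(r.finger_overhang)
X=P[:300].reshape(-1,3);X=X[np.isfinite(X[:,0])&(X[:,2]>0.08)];print(len(X),np.round(X.min(0),3),np.round(X.max(0),3))
E
```

```text
405 230 [ 0.245 -0.697  0.102]
400 220 [ 0.26  -0.672  0.165]
480 250 [ 0.26  -0.725  0.171]
390 300 [ 0.21  -0.685  0.171]
400 20 [ 0.393 -0.639  0.066]
500 80 [ 0.393 -0.749  0.022]
205 30 [ 0.345 -0.474  0.006]
470 290 [ 0.233 -0.731  0.17 ]
0.008
23076 [ 0.202 -0.84   0.08 ] [ 0.394 -0.611  0.195]
```

play_rows(
  plan=[
    [1,0.01,0.05,0,0],
    [1,0.02,0.1,0,0],
    [1,0.04,0.15,0,-0.05],
    [1,0.08,0.19,0,-0.1],
    [1,0.12,0.23,0,-0.15],
    [1,0.16,0.26,0,-0.195],
    [1,0.2,0.29,0,-0.195],
    [1,0.24,0.32,0,-0.195],
    [1,0.28,0.35,0,-0.195],
    [1,0.32,0.38,0,-0.195],
  ],
)

```text
clock: 2.4
tcp_pos: [0.5299, -0.2668, 0.2396]
orientation: [1.104, 1.272, -1.104]
contact_force: [1.3, -1.4, -0.3]
grip_width: 0.0853
```

play_rows(
  plan=[
    [1,0.04,0.02,-0.02,0],
    [1,0.08,0.037,-0.04,0],
    [1,0.08,0.037,-0.04,0],
    [1,0.08,0.037,-0.04,0],
  ],
)

```text
clock: 2.8
tcp_pos: [0.6087, -0.2301, 0.1982]
orientation: [1.102, 1.276, -1.103]
contact_force: [1.0, -0.7, 0.8]
grip_width: 0.0851
```

```bash
cat > wl.py <<'E'
from h import *
import sys
n=sys.argv[1]
o=r.get_obs();p=r.grab_frame("wrist");P=cloud(p,o);cv2.imwrite(f"pics/{n}.png",p["pixels"])
np.savez("last.npz",P=P,img=p["pixels"])
print(o["clock"],np.round(o["tcp_pos"],4),np.round(o["contact_force"],2),round(o["grip_width"],4),np.round(o["joints"],2))
M=Ro.from_rotvec(o["orientation"]).as_matrix();print("jaw deg",np.degrees(np.arctan2(M[1,2],M[0,2])))
for a in sys.argv[2:]:
    l,z=a.split("=")
    for q in r.pinpoint(p,l)[:2]: print(l,round(q["conf"],2),np.round(px(q),1),np.round(ray_z(p,px(q),float(z),o),4))
E
python3 wl.py w1 wheel_centre=.013 tray=0
python3 - <<'E'
from h import *
d=np.load("last.npz");P=d["P"]
# wheel top plane z~.022
m=(np.abs(P[...,2]-.022)<.003)&(np.hypot(P[...,0]-.625,P[...,1]+.218)<.033)
X=P[m];print(m.sum(),X.mean(0));(c,rr)=cv2.minEnclosingCircle(X[:,:2].astype(np.float32)*1000);print(c,rr)
E
```

```text
2.8 [ 0.6087 -0.2301  0.1982] [ 0.99 -0.71  0.8 ] 0.0851 [ 0.39  0.48 -0.17  1.65  0.09  1.02 -1.24]
jaw deg -81.76026013867364
wheel_centre 0.74 [314.8 201.8] [ 0.6221 -0.2172  0.013 ]
tray 0.9 [321.3 273.4] [ 0.547  -0.2335  0.    ]
1758 [ 0.62541571 -0.21659724  0.02280167]
(624.7617797851562, -216.61679077148438) 22.67153549194336
```

View pics/w1.png

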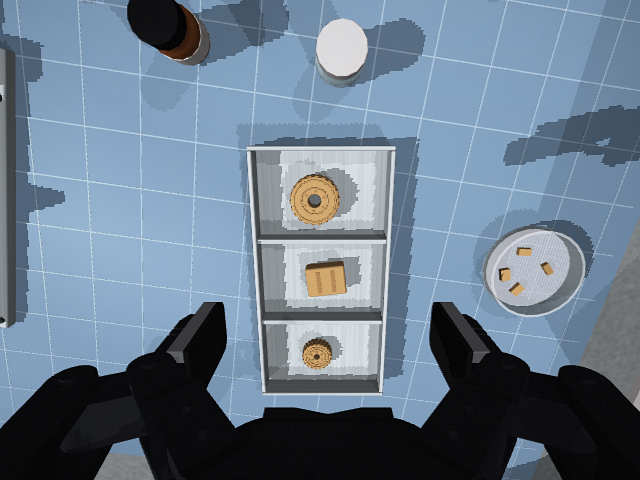

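play_rows(
  plan=[
    [0.41,0.016,0.013,-0.03,0],
    [0.41,0.016,0.013,-0.07,0],
    [0.41,0.016,0.013,-0.11,0],
    [0.41,0.016,0.013,-0.14,0],
    [0.41,0.016,0.013,-0.148,0],
    [0.41,0.016,0.013,-0.148,0],
  ],
)

```text
clock: 3.55
tcp_pos: [0.6235, -0.2191, 0.0512]
orientation: [1.105, 1.273, -1.106]
contact_force: [0.0, 0.5, -0.1]
grip_width: 0.0605
```

```bash
python3 wl.py w2 wheel_centre=.013
python3 - <<'E'
from h import *
d=np.load("last.npz");P=d["P"]
m=(np.abs(P[...,2]-.022)<.003)&(np.hypot(P[...,0]-.625,P[...,1]+.218)<.033)
X=P[m];print(m.sum(),X.mean(0));(c,rr)=cv2.minEnclosingCircle(X[:,:2].astype(np.float32)*1000);print(c,rr)
E
```

```text
3.55 [ 0.6235 -0.2191  0.0512] [ 0.02  0.51 -0.05] 0.0605 [ 0.35  0.67 -0.15  1.71  0.13  0.77 -1.29]
jaw deg -81.96228175355259
wheel_centre 0.85 [319.2 278.2] [ 0.6228 -0.2156  0.013 ]
5249 [ 0.62609644 -0.21616907  0.0228057 ]
(624.7449340820312, -216.60235595703125) 23.05153465270996
```

View pics/w2.png

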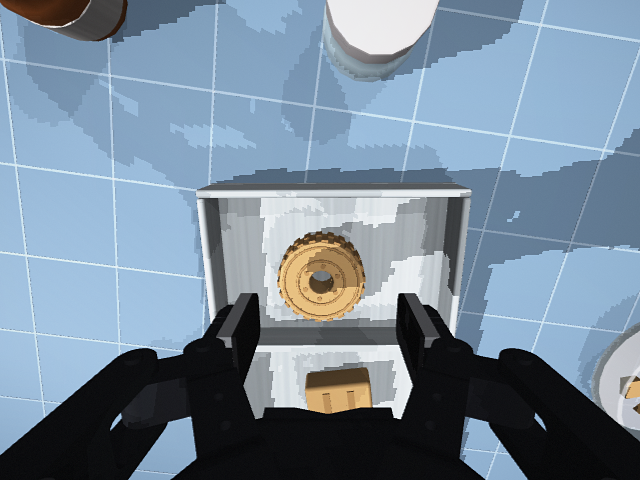

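```bash
python3 - <<'E'
from h import *
d=np.load("last.npz");P=d["P"]
for u,v in ((240,310),(235,330),(250,300),(225,370),(410,310),(420,340),(420,370),(225,310)): print(u,v,np.round(P[v,u],4))
X=P[295:375,225:258].reshape(-1,3)
for lo in np.arange(0,.12,.01):
    k=(X[:,2]>lo)&(X[:,2]<lo+.01);print(round(lo,2),k.sum(),np.round(X[k].mean(0),3) if k.any() else '')
E
```

```text
240 310 [ 0.6294 -0.186   0.0692]
235 330 [ 0.6291 -0.1875  0.0825]
250 300 [ 0.6294 -0.1879  0.0603]
225 370 [ 0.6351 -0.1918  0.1109]
410 310 [ 0.6377 -0.2494  0.0682]
420 340 [ 0.6363 -0.2488  0.0865]
420 370 [ 0.643  -0.2406  0.1122]
225 310 [ 0.6238 -0.1783  0.0607]
0.0 274 [ 0.575 -0.177  0.005]
0.01 5 [ 0.6   -0.166  0.011]
0.02 15 [ 0.582 -0.187  0.024]
0.03 0 
0.04 0 
0.05 312 [ 0.623 -0.188  0.057]
0.06 545 [ 0.623 -0.188  0.065]
0.07 612 [ 0.623 -0.188  0.075]
0.08 685 [ 0.624 -0.188  0.085]
0.09 36 [ 0.63  -0.189  0.097]
0.1 63 [ 0.631 -0.19   0.103]
0.11 83 [ 0.636 -0.194  0.112]
```

play_rows(
  plan=[
    [0.41,0.001,0.002,-0.02,0],
    [0.41,0.001,0.002,-0.033,0],
    [0.41,0.001,0.002,-0.041,0],
    [0.41,0.001,0.002,-0.041,0],
    [0.2,0.001,0.002,-0.041,0],
    [-0.3,0.001,0.002,-0.041,0],
    [-0.3,0.001,0.002,-0.041,0],
    [-0.3,0.001,0.002,-0.041,0],
    [-0.3,0.001,0.002,-0.041,0],
  ],
  force=30,
)

```text
clock: 4.55
tcp_pos: [0.6261, -0.2164, 0.0113]
orientation: [1.104, 1.271, -1.103]
contact_force: [-1.2, 0.2, 5.6]
grip_width: 0.0429
```

```bash
python3 wl.py w3 wheel_centre=.013
```

```text
4.55 [ 0.6261 -0.2164  0.0113] [-1.25  0.21  5.64] 0.0429 [ 0.34  0.72 -0.14  1.72  0.15  0.7  -1.31]
jaw deg -81.88295591845704
wheel_centre 0.85 [327.2 316.9] [ 0.6248 -0.2173  0.013 ]
```

View pics/w3.png

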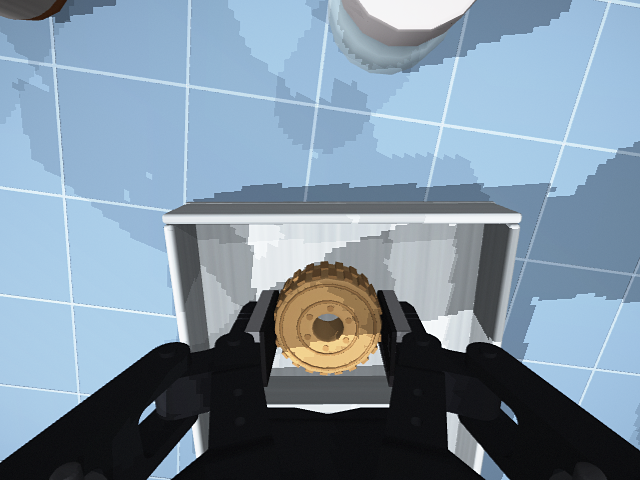

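play_rows(
  plan=[
    [-0.3,0,0,0.03,0],
    [-0.3,0,0,0.07,0],
    [-0.3,0,0,0.12,0],
    [-0.3,0,0.03,0.15,0.15],
    [-0.3,0,0.06,0.17,0.3],
    [-0.3,0,0.1,0.17,0.45],
    [-0.3,0,0.14,0.17,0.6],
    [-0.3,0,0.18,0.17,0.75],
    [-0.3,0,0.22,0.17,0.9],
    [-0.3,-0.006,0.26,0.17,1.05],
  ],
)

```text
clock: 5.65
tcp_pos: [0.6196, 0.0454, 0.1804]
orientation: [0.293, 1.55, -0.293]
contact_force: [0.7, 0.2, -0.3]
grip_width: 0.0433
```

```bash
python3 wl.py w4
```

```text
5.65 [0.6196 0.0454 0.1804] [ 0.69  0.17 -0.31] 0.0433 [ 0.17  0.49 -0.46  1.72  0.25  0.99 -0.76]
jaw deg -21.38000844115373
```

View pics/w4.png

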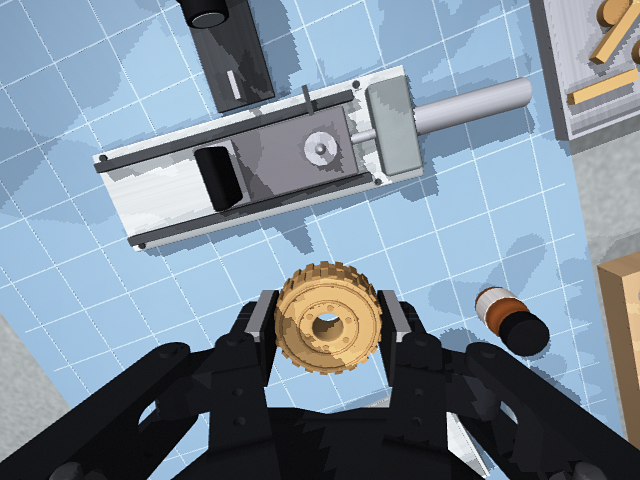

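play_rows(
  plan=[
    [-0.3,0,0.002,0,0.15],
    [-0.3,0,0.004,0,0.285],
    [-0.3,0,0.004,0,0.285],
    [-0.3,0,0.004,0,0.285],
  ],
)

```text
clock: 6.1
tcp_pos: [0.6193, 0.0475, 0.1802]
orientation: [0.077, 1.57, -0.077]
contact_force: [-0.1, -0.6, -0.4]
grip_width: 0.0432
```

```bash
python3 wl.py w5 pin_seat=.035 handle=.052 pointer=.029 mark=.029 rig=0 wheel_centre=.18
python3 - <<'E'
from h import *
d=np.load("last.npz");P=d["P"]
def rect(m,n):
    X=P[m];X=X[:,:2].astype(np.float32)*1000
    re=cv2.minAreaRect(X);print(n,m.sum(),np.round(re[0],1),np.round(re[1],1),round(re[2],2))
Z=P[...,2]; near=np.hypot(P[...,0]-.6,P[...,1]-.115)<.2
k=(Z>.0695)&(Z<.08)&(np.hypot(P[...,0]-.565,P[...,1]-.12)<.05);rect(k,"handletop")
k=(abs(Z-.035)<.002)&(np.hypot(P[...,0]-.642,P[...,1]-.111)<.02);rect(k,"seat")
k=(Z>.042)&(Z<.056)&(np.hypot(P[...,0]-.642,P[...,1]-.111)<.02);rect(k,"pin")
k=(abs(Z-.022)<.0025)&near;n,L,S,C=cv2.connectedComponentsWithStats(k.astype(np.uint8))
for i in range(1,n):
    if S[i,4]>150: rect(L==i,("22mm",S[i].tolist()))
# wheel in hand
k=(Z>.16)&(np.indices(Z.shape)[1]>275)&(np.indices(Z.shape)[1]<382)&(np.indices(Z.shape)[0]<380)
X=P[k];print("wheel z",np.round(np.percentile(X[:,2],[1,50,90,98]),4));
E
```

```text
6.1 [0.6193 0.0475 0.1802] [-0.1 -0.6 -0.4] 0.0432 [ 0.21  0.5  -0.52  1.72  0.29  1.   -0.52]
jaw deg -5.63467547489166
pin_seat 0.58 [343.8 153.1] [0.6371 0.1064 0.035 ]
handle 0.59 [239.4 149.9] [0.5604 0.1171 0.052 ]
pointer 0.67 [346.3  84.8] [0.6435 0.1559 0.029 ]
mark 0.95 [279.5  80.9] [0.5935 0.1637 0.029 ]
rig 0.87 [280.1 151.4] [0.5829 0.1119 0.    ]
wheel_centre 0.74 [328.7 317.7] [0.6187 0.0444 0.18  ]
wheel_centre 0.29 [278.1  81.7] [0.6099 0.14   0.18  ]
handletop 1233 [560.7 115.9] [43.2 12.6] 83.6
seat 702 [637.2 106.7] [25. 25.] 84.31
pin 99 [637.1 107. ] [7.3 8.2] 84.67
('22mm', [110, 101, 232, 14, 2516]) 2516 [547.6 150.1] [  8.2 182.8] 83.68
('22mm', [348, 104, 41, 11, 441]) 441 [659.6 137.6] [ 7.5 32. ] 84.07
('22mm', [123, 185, 261, 13, 2525]) 2525 [558.7  82.5] [  8.4 219.9] 83.66
wheel z [0.176  0.1916 0.1925 0.193 ]
```

View pics/w5.png

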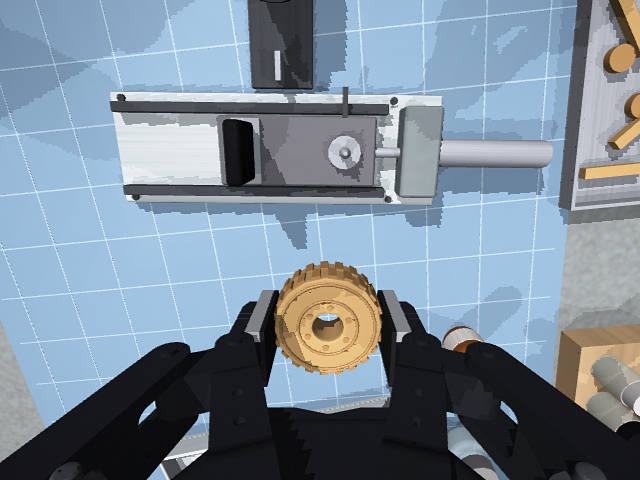

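```bash
cat > wf.py <<'E'
from h import *
d=np.load("last.npz");P=d["P"];img=d["img"];Z=P[...,2]
o=r.get_obs();t=np.array(o["tcp_pos"])
k=(Z>t[2]+.0095)&(Z<t[2]+.0155)&(np.hypot(P[...,0]-t[0],P[...,1]-t[1])<.0205)
X=P[k];print(k.sum(),"topz-tcp",np.median(X[:,2])-t[2])
# plane tilt
A=np.c_[X[:,:2]-t[:2],np.ones(len(X))];c=np.linalg.lstsq(A,X[:,2],rcond=None)[0];print("plane slopes",c)
kk=k.astype(np.uint8)
inv=(1-kk);n,L,S,C=cv2.connectedComponentsWithStats(inv,connectivity=4)
for i in range(1,n):
    if S[i,4]>100:
        print(S[i],C[i])
# hole pixel boundary -> top points adjacent to hole
i=[i for i in range(1,n) if 150<S[i,4]<5000]
for j in i:
    b=cv2.dilate((L==j).astype(np.uint8),np.ones((3,3)))&kk
    Y=P[b>0];A=np.c_[2*Y[:,:2],np.ones(len(Y))];s=np.linalg.lstsq(A,(Y[:,:2]**2).sum(1),rcond=None)[0]
    print("hole",s[:2],"rad",np.sqrt(s[2]+s[0]**2+s[1]**2),"rel tcp",s[:2]-t[:2])
E
python3 wf.py
python3 -c "
import cv2;i=cv2.imread('pics/w5.png')[255:385,260:400];cv2.imwrite('pics/w5c.png',cv2.resize(i,None,fx=4,fy=4))"
```

```text
6798 topz-tcp 0.011486018485829086
plane slopes [-0.00340045 -0.00576775  0.19183289]
[     0      0    640    480 299771] [319.25180221 237.44120679]
[313 313  30  26 578] [327.20588235 325.52249135]
hole [0.61826635 0.04681167] rad 0.00623897505851321 rel tcp [-0.00116789 -0.00102297]
```

View pics/w5c.png

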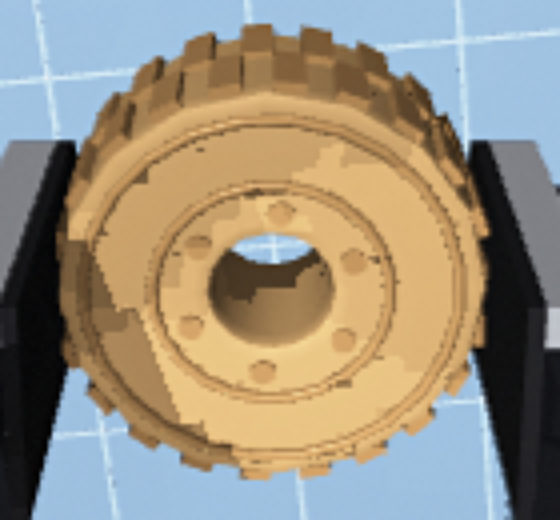

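play_rows(
  plan=[
    [-0.3,0.0188,0.045,0,-0.012],
    [-0.3,0.0188,0.0599,-0.03,-0.012],
    [-0.3,0.0188,0.0599,-0.07,-0.012],
    [-0.3,0.0188,0.0599,-0.1,-0.012],
    [-0.3,0.0188,0.0599,-0.114,-0.012],
    [-0.3,0.0188,0.0599,-0.114,-0.012],
    [-0.3,0.0188,0.0599,-0.114,-0.012],
  ],
)

```text
clock: 7.15
tcp_pos: [0.6391, 0.108, 0.0675]
orientation: [0.084, 1.568, -0.083]
contact_force: [0.1, 0.1, -0.0]
grip_width: 0.0431
```

```bash
python3 wl.py w6; python3 wf.py
python3 -c "
import cv2;i=cv2.imread('pics/w6.png')[245:385,220:400];cv2.imwrite('pics/w6c.png',cv2.resize(i,None,fx=4,fy=4))"
```

```text
7.15 [0.6391 0.108  0.0675] [ 0.15  0.1  -0.04] 0.0431 [ 0.07  0.67 -0.47  1.72  0.39  0.84 -0.68]
jaw deg -6.098073845147525
6706 topz-tcp 0.011026980903645442
plane slopes [ 0.00013481 -0.00460425  0.07919134]
[     0      0    640    480 299805] [319.22696086 237.43472257]
[312 313  31  28 619] [327.38449111 326.07915994]
hole [0.63802767 0.10733625] rad 0.006398828529463426 rel tcp [-0.00151299 -0.00079741]
```

View pics/w6.png

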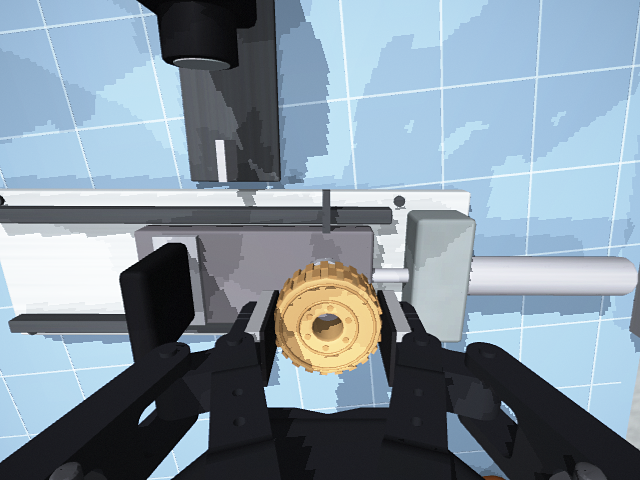

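View pics/w6c.png

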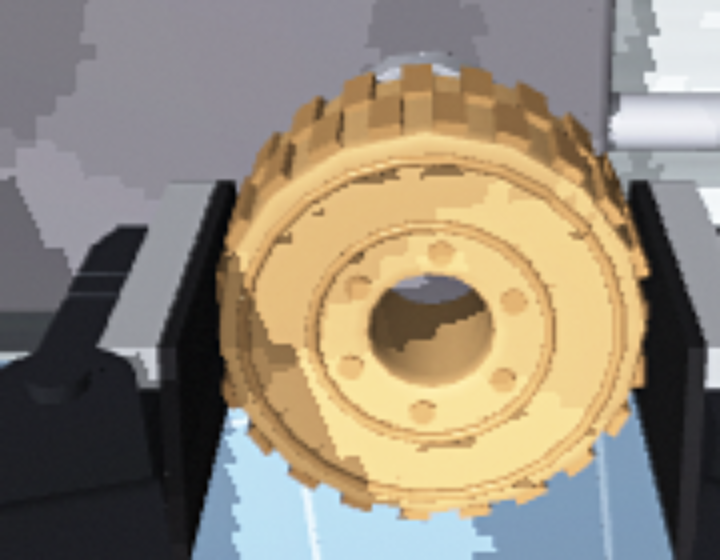

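```bash
python3 - <<'E'
from h import *
d=np.load("last.npz");P=d["P"];t=np.array(r.get_obs()["tcp_pos"])
a=np.radians(-6.2);e=np.array([np.cos(a),np.sin(a)]);n=np.array([-e[1],e[0]])
Q=P-t;s=Q[...,:2]@e;w=Q[...,:2]@n;h=Q[...,2]
for lo in np.arange(-.01,.11,.01):
    k=(h>lo)&(h<lo+.01)&(w<.025)&(w>-.05)&(s<-.0)&(s>-.1)&(np.indices(h.shape)[0]>290)
    if k.sum()>5: print(round(lo,3),k.sum(),"s min",np.round(np.percentile(s[k],[1,5,50]),4))
k=(P[...,2]>.07)&(P[...,2]<.08)&(abs(s+.0768)<.03)&(h<.0125)&(np.indices(h.shape)[1]<200);print("handle s",np.percentile(s[k],[2,98]),"w",np.percentile(w[k],[2,98]))
E
```

```text
-0.01 695 s min [-0.0739 -0.0737 -0.0732]
0.0 3061 s min [-0.0841 -0.0831 -0.0745]
0.01 4032 s min [-0.0353 -0.0286 -0.0127]
0.02 659 s min [-0.0361 -0.0349 -0.0239]
0.03 985 s min [-0.0484 -0.0432 -0.0259]
0.04 3557 s min [-0.0553 -0.0533 -0.0409]
0.05 4060 s min [-0.058  -0.0561 -0.0474]
0.06 5783 s min [-0.061  -0.0587 -0.0484]
0.07 8907 s min [-0.064  -0.0616 -0.0271]
0.08 6122 s min [-0.0647 -0.0623 -0.02  ]
0.09 626 s min [-0.0218 -0.0212 -0.0157]
handle s [-0.08397531 -0.07288869] w [-0.01561617  0.02096421]
```

play_rows(
  plan=[
    [-0.3,-0.0008,-0.0005,-0.004,0],
    [-0.3,-0.0008,-0.0005,-0.009,0],
    [-0.3,-0.0008,-0.0005,-0.013,0],
    [-0.3,-0.0008,-0.0005,-0.017,0],
    [-0.3,-0.0008,-0.0005,-0.02,0],
    [-0.3,-0.0008,-0.0005,-0.02,0],
  ],
)

```text
clock: 7.8
tcp_pos: [0.6371, 0.1073, 0.0457]
orientation: [0.083, 1.57, -0.083]
contact_force: [-0.7, 0.2, -0.7]
grip_width: 0.0432
```

```bash
python3 wl.py w7; python3 wf.py
```

```text
7.8 [0.6371 0.1073 0.0457] [-0.72  0.21 -0.67] 0.0432 [ 0.06  0.7  -0.46  1.74  0.41  0.8  -0.69]
jaw deg -6.071231698940453
6777 topz-tcp 0.011359646840061535
plane slopes [-0.00477272 -0.00479085  0.05733591]
[     0      0    640    480 299797] [319.24617324 237.4317188 ]
[313 313  30  27 592] [327.28209459 325.70777027]
hole [0.63606371 0.10664796] rad 0.006313594293545837 rel tcp [-0.00117805 -0.00067114]
```

View pics/w7.png

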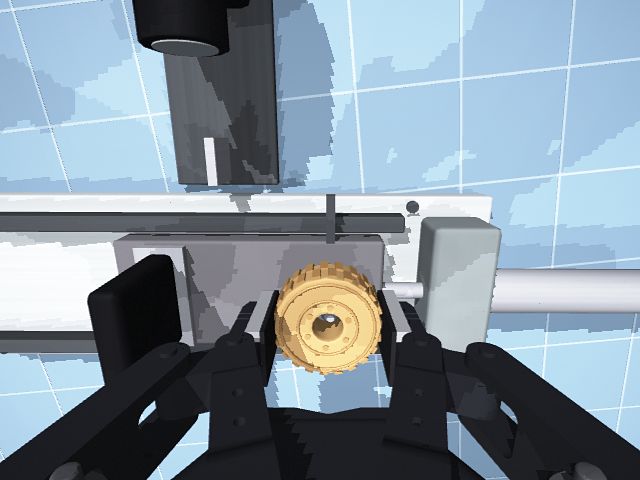

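play_rows(
  plan=[
    [-0.3,0,0,-0.002,0],
    [-0.3,0,0,-0.004,0],
    [-0.3,0,0,-0.0045,0],
    [-0.3,0,0,-0.0045,0],
  ],
)

```text
clock: 8.25
tcp_pos: [0.6376, 0.1074, 0.0423]
orientation: [0.083, 1.569, -0.083]
contact_force: [-1.3, -0.9, 3.9]
grip_width: 0.0433
```

```bash
python3 wl.py w8; python3 wf.py
```

```text
8.25 [0.6376 0.1074 0.0423] [-1.34 -0.91  3.89] 0.0433 [ 0.06  0.7  -0.46  1.74  0.41  0.8  -0.7 ]
jaw deg -6.072730062479443
6846 topz-tcp 0.011717638131939219
plane slopes [-0.00369283 -0.00489803  0.05401014]
[     0      0    640    480 299779] [319.25245598 237.42261132]
[313 314  30  25 539] [327.07050093 325.64749536]
hole [0.63639696 0.10647739] rad 0.0056847966370941715 rel tcp [-0.00121625 -0.0008414 ]
```

play_rows(
  plan=[
    [0.0,0,0,0.0,0],
    [0.2,0,0,0.0,0],
    [0.35,0,0,0.0,0],
    [0.35,0,0,0.0,0],
    [0.35,0,0,0.015,0],
    [0.35,0,0,0.04,0],
    [0.35,0,0,0.08,0],
    [0.35,0,-0.02,0.11,0],
    [0.35,-0.03,-0.03,0.11,0],
    [0.35,-0.03,-0.03,0.11,0],
  ],
)

```text
clock: 9.3
tcp_pos: [0.6052, 0.0754, 0.1535]
orientation: [0.083, 1.569, -0.086]
contact_force: [0.0, -0.2, -0.7]
grip_width: 0.058
```

```bash
cat > m.py <<'E'
from h import *
d=np.load("last.npz");P=d["P"];Z=P[...,2]
a=np.radians(-6.3);e=np.array([np.cos(a),np.sin(a)]);n=np.array([-e[1],e[0]])
o0=np.array([.637,.1067])
s=(P[...,:2]-o0)@e;w=(P[...,:2]-o0)@n
def st(k,l):
    k=k&np.isfinite(Z)
    if k.sum()<5: print(l,"few");return
    print(l,k.sum(),"s",np.round(np.percentile(s[k],[2,50,98])*1e3,1),"w",np.round(np.percentile(w[k],[2,50,98])*1e3,1),"z",np.round(np.percentile(Z[k],[2,50,98])*1e3,1), "mid",np.round(o0+e*np.mean(np.percentile(s[k],[2,98]))+n*np.mean(np.percentile(w[k],[2,98])),4))
v=np.indices(Z.shape)[0]
st((Z>.07)&(Z<.079)&(s>-.18)&(s<-.055)&(abs(w)<.03)&(v<300),"handle")
st((Z>.05)&(Z<.056)&(s>-.1)&(s<.03)&(abs(w)<.03),"wheeltop")
st((Z>.0265)&(Z<.032)&(abs(s)<.12)&(w>.031)&(w<.045),"pointer")
st((Z>.0265)&(Z<.032)&(abs(s)<.12)&(w>.047)&(w<.075),"mark")
E
python3 wl.py w9 wheel_centre=.044 pointer=.029 mark=.029; python3 m.py
```

```text
9.3 [0.6052 0.0754 0.1535] [ 0.01 -0.17 -0.68] 0.058 [ 0.16  0.52 -0.52  1.77  0.31  0.94 -0.6 ]
jaw deg -6.150507841253148
wheel_centre 0.97 [367.9 196.7] [0.6362 0.104  0.044 ]
pointer 0.62 [367.8 121.5] [0.6416 0.1546 0.029 ]
mark 0.67 [297.8 113.2] [0.5932 0.1655 0.029 ]
mark 0.41 [482.4 475.3] [ 0.7288 -0.1846  0.029 ]
handle 1374 s [-82.2 -75.9 -70.8] w [-19.5   2.1  21.6] z [71.2 75.6 77.2] mid [0.5611 0.1162]
wheeltop 3265 s [-70.9  -1.3  19.4] w [-20.3   0.6  19.9] z [51.1 53.9 55.5] mid [0.6114 0.1094]
pointer 136 s [-1.9  0.3 46.4] w [31.5 37.  44.4] z [26.9 29.9 31.9] mid [0.6633 0.142 ]
mark 206 s [-52.8 -50.6   0.2] w [47.2 62.  72.3] z [27.5 29.8 31.3] mid [0.6174 0.169 ]
```

View pics/w9.png

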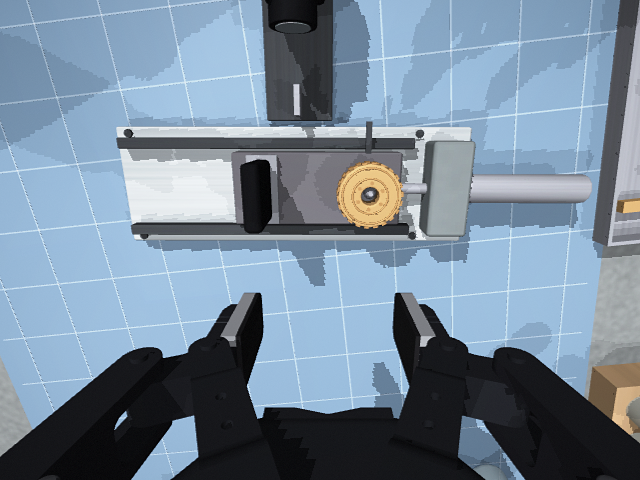

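play_rows(
  plan=[
    [0.0,-0.02,0.02,0,0],
    [0.0,-0.043,0.0416,0,0],
    [0.0,-0.043,0.0416,-0.01,0],
    [0.0,-0.043,0.0416,-0.04,0],
    [0.0,-0.043,0.0416,-0.07,0],
    [0.0,-0.043,0.0416,-0.095,0],
    [0.0,-0.043,0.0416,-0.1075,0],
    [0.0,-0.043,0.0416,-0.1075,0],
  ],
)

```text
clock: 10.3
tcp_pos: [0.5636, 0.1188, 0.0424]
orientation: [0.082, 1.572, -0.084]
contact_force: [-1.0, -0.8, 0.3]
grip_width: 0.0426
```

```bash
python3 wl.py w10; python3 m.py
```

```text
10.3 [0.5636 0.1188 0.0424] [-1.03 -0.79  0.27] 0.0426 [ 0.05  0.62 -0.47  1.91  0.42  0.71 -0.78]
jaw deg -6.052417018751114
handle few
wheeltop 7336 s [-96.4  -0.7  19.4] w [-13.    6.8  22. ] z [50.4 53.9 55.4] mid [0.5992 0.1154]
pointer 631 s [-2.2  1.  61.3] w [31.2 35.6 44.6] z [26.7 29.6 31.8] mid [0.6705 0.1411]
mark 584 s [-53.  -50.9   1. ] w [47.4 61.5 72. ] z [27.  29.8 31.2] mid [0.6177 0.1689]
```

View pics/w10.png

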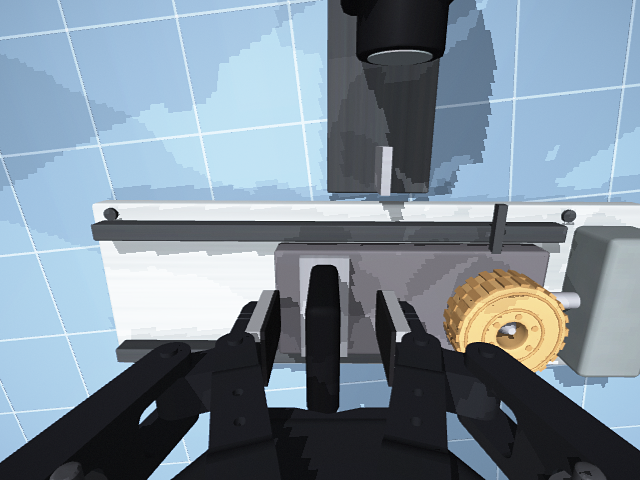

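play_rows(
  plan=[
    [0.0,0,0,0.003,0],
    [-0.5,0,0,0.003,0],
    [-1,0,0,0.003,0],
    [-1,0,0,0.003,0],
    [-1,0,0,0.003,0],
    [-1,0,0,0.003,0],
  ],
  force=60,
)

```text
clock: 10.95
tcp_pos: [0.5621, 0.1194, 0.0484]
orientation: [0.082, 1.572, -0.084]
contact_force: [-10.5, -0.0, 12.1]
grip_width: 0.0116
```

```bash
python3 wl.py w11; python3 m.py
```

```text
10.95 [0.5621 0.1194 0.0484] [-10.51  -0.03  12.07] 0.0116 [ 0.05  0.61 -0.48  1.91  0.41  0.72 -0.78]
jaw deg -6.053346140181762
handle 129 s [-81.8 -76.9 -71.9] w [21.5 22.6 23.2] z [70.1 71.7 73.9] mid [0.5631 0.1373]
wheeltop 8179 s [-84.7  -2.   19.2] w [-18.8   3.4  21.7] z [50.5 53.9 55.3] mid [0.6046 0.1117]
pointer 602 s [-2.2  1.1 64.1] w [31.3 35.6 44.5] z [26.7 29.7 31.7] mid [0.6719 0.141 ]
mark 534 s [-53.  -50.9   0.8] w [47.5 61.8 72. ] z [26.9 29.8 31.1] mid [0.6176 0.1689]
```

View pics/w11.png

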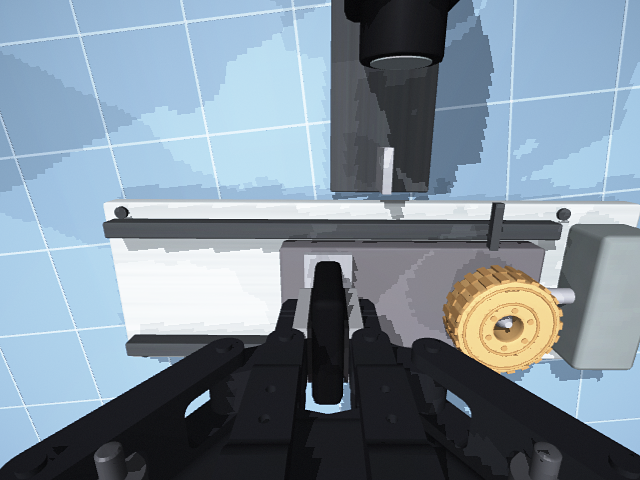

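play_rows(
  plan=[
    [-1,-0.005,0.0005,0.002,0],
    [-1,-0.01,0.0011,0.002,0],
    [-1,-0.02,0.0022,0.002,0],
    [-1,-0.03,0.0033,0.002,0],
    [-1,-0.0398,0.0044,0.002,0],
    [-1,-0.0398,0.0044,0.002,0],
    [-1,-0.0398,0.0044,0.002,0],
  ],
  force=60,
)

```text
clock: 11.7
tcp_pos: [0.5247, 0.1235, 0.0485]
orientation: [0.084, 1.569, -0.082]
contact_force: [6.0, 3.2, -18.8]
grip_width: 0.011
```

```bash
cat > pm.py <<'E'
from h import *
d=np.load("last.npz");P=d["P"];Z=P[...,2]
a=np.radians(-6.3);e=np.array([np.cos(a),np.sin(a)]);n=np.array([-e[1],e[0]])
o0=np.array([.637,.1067]);s=(P[...,:2]-o0)@e;w=(P[...,:2]-o0)@n
def f(k,l):
    S=s[k];h=np.histogram(S,bins=np.arange(-.08,.02,.001));
    m=np.argmax(np.convolve(h[0],np.ones(4),'valid'));c=h[1][m]+.002
    S=S[abs(S-c)<.004];print(l,len(S),"range",np.round(np.percentile(S,[3,97])*1e3,2),"mid",np.round(np.mean(np.percentile(S,[3,97]))*1e3,2));return np.mean(np.percentile(S,[3,97]))
z=(Z>.0265)&(Z<.0325)
a1=f(z&(w>.034)&(w<.046),"pointer");a2=f(z&(w>.049)&(w<.07),"mark");print("remaining mm",(a1-a2)*1e3)
k=(Z>.05)&(Z<.056)&(abs(s-a1)<.024)&(abs(w)<.024);print("wheel top",np.round(np.percentile(Z[k],[5,50,95]),4))
E
python3 wl.py w12 pointer=.029 mark=.029; python3 pm.py
```

```text
11.7 [0.5247 0.1235 0.0485] [  6.03   3.16 -18.76] 0.011 [ 0.04  0.57 -0.48  2.    0.41  0.67 -0.82]
jaw deg -6.073108562921922
pointer 0.86 [499.2 200.3] [0.6054 0.1602 0.029 ]
pointer 0.62 [486.5 308.6] [0.601  0.1065 0.029 ]
mark 0.79 [469.1 193.7] [0.5919 0.1646 0.029 ]
pointer 315 range [-39.78 -35.47] mid -37.63
mark 501 range [-53.26 -49.  ] mid -51.13
remaining mm 13.500148162576254
wheel top [0.0516 0.054  0.0551]
```

View pics/w12.png

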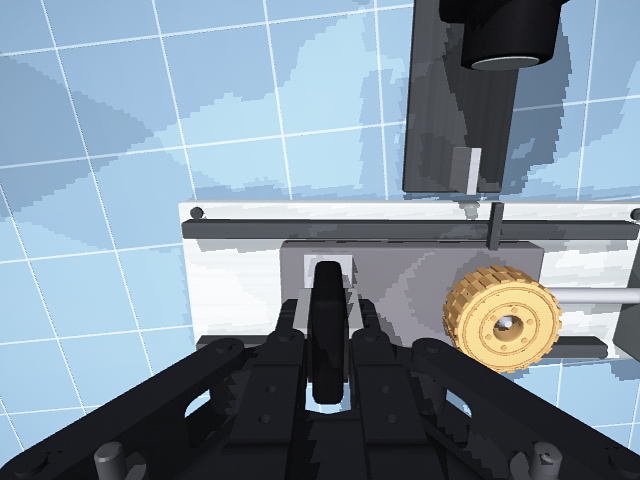

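play_rows(
  plan=[
    [-1,-0.004,0.0004,-0.0005,0],
    [-1,-0.008,0.0009,-0.001,0],
    [-1,-0.0134,0.0015,-0.0012,0],
    [-1,-0.0134,0.0015,-0.0012,0],
    [-1,-0.0134,0.0015,-0.0012,0],
  ],
  force=60,
)

```text
clock: 12.35
tcp_pos: [0.513, 0.1248, 0.0485]
orientation: [0.085, 1.566, -0.083]
contact_force: [5.3, 2.0, -11.1]
grip_width: 0.0111
```

```bash
python3 wl.py w13 pointer=.029 mark=.029; python3 pm.py
```

```text
12.35 [0.513  0.1248 0.0485] [  5.3    1.95 -11.09] 0.0111 [ 0.03  0.55 -0.49  2.02  0.41  0.66 -0.83]
jaw deg -6.114944607499668
pointer 0.66 [499.3 202.9] [0.5939 0.1602 0.029 ]
pointer 317 range [-51.55 -47.29] mid -49.42
mark 524 range [-53.34 -48.97] mid -51.16
remaining mm 1.7364610022112883
wheel top [0.0517 0.054  0.0551]
```

View pics/w13.png

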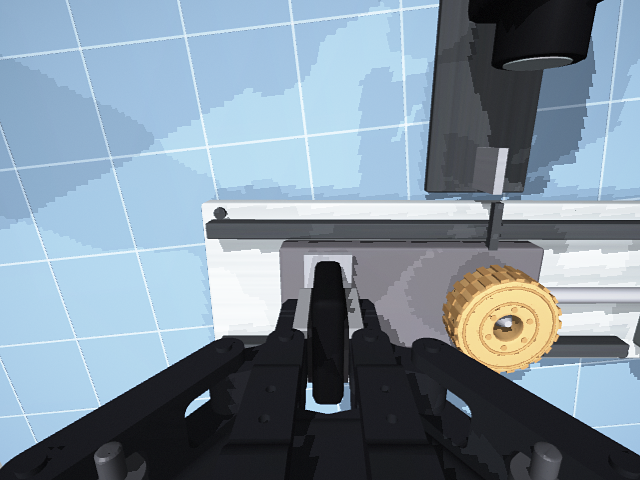

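play_rows(
  plan=[
    [-1,-0.0018,0.0002,-0.0006,0],
    [-1,-0.0018,0.0002,-0.0006,0],
    [-1,-0.0018,0.0002,-0.0006,0],
    [-1,-0.0018,0.0002,-0.0006,0],
  ],
  force=60,
)

```text
clock: 12.9
tcp_pos: [0.5119, 0.125, 0.0484]
orientation: [0.085, 1.565, -0.083]
contact_force: [6.5, 0.7, -7.1]
grip_width: 0.0113
```

```bash
python3 wl.py w14; python3 pm.py
python3 -c "
import cv2;i=cv2.imread('pics/w14.png')[130:270,420:580];cv2.imwrite('pics/w14c.png',cv2.resize(i,None,fx=4,fy=4))"
```

```text
12.9 [0.5119 0.125  0.0484] [ 6.46  0.66 -7.07] 0.0113 [ 0.03  0.55 -0.48  2.03  0.41  0.65 -0.83]
jaw deg -6.1348095029434075
pointer 321 range [-52.59 -48.38] mid -50.48
mark 523 range [-53.33 -49.02] mid -51.17
remaining mm 0.6897089876778186
wheel top [0.0516 0.054  0.055 ]
```

View pics/w14c.png

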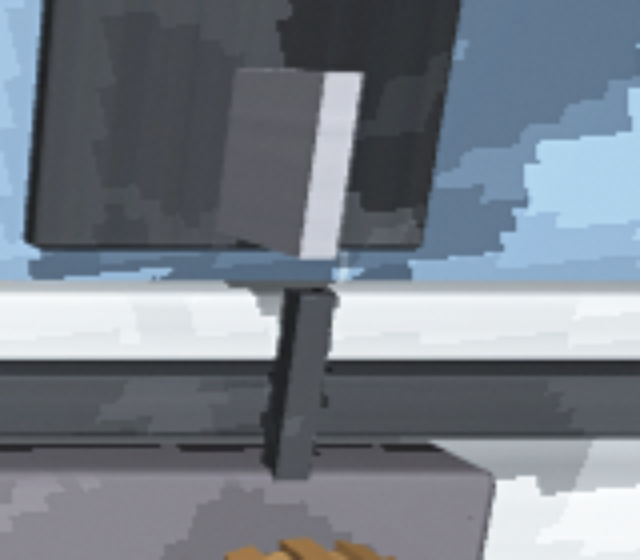

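play_rows(
  plan=[
    [-1,-0.0008,0.0001,-0.0003,0],
    [-1,-0.0008,0.0001,-0.0003,0],
    [-1,-0.0008,0.0001,-0.0003,0],
    [-1,-0.0008,0.0001,-0.0003,0],
    [-1,-0.0008,0.0001,-0.0003,0],
    [-1,-0.0008,0.0001,-0.0003,0],
  ],
  force=60,
)

```text
clock: 13.55
tcp_pos: [0.5116, 0.125, 0.0484]
orientation: [0.085, 1.564, -0.083]
contact_force: [6.4, 0.3, -4.6]
grip_width: 0.0112
```

```bash
python3 wl.py w15; python3 pm.py; python3 - <<'E'
from h import *
p=r.grab_frame("scene");cv2.imwrite("pics/s15.png",p["pixels"][150:390,150:470].repeat(2,0).repeat(2,1))
E
```

```text
13.55 [0.5116 0.125  0.0484] [ 6.42  0.3  -4.61] 0.0112 [ 0.03  0.55 -0.48  2.03  0.41  0.65 -0.84]
jaw deg -6.139715331932183
pointer 320 range [-52.98 -48.68] mid -50.83
mark 521 range [-53.29 -49.  ] mid -51.14
remaining mm 0.31418279473275496
wheel top [0.0515 0.054  0.0551]
```

View pics/w15.png

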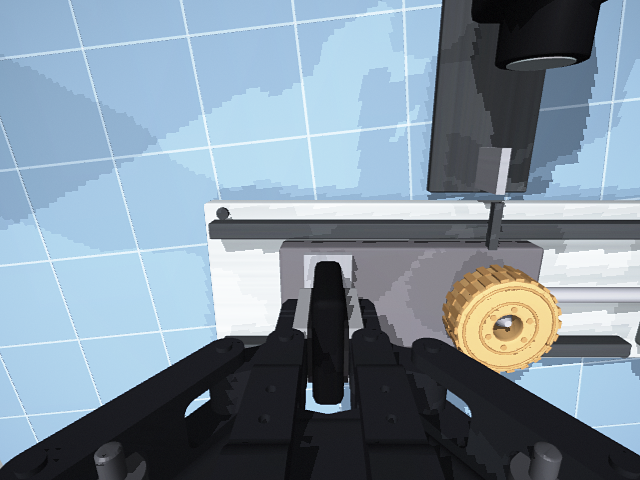

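View pics/s15.png

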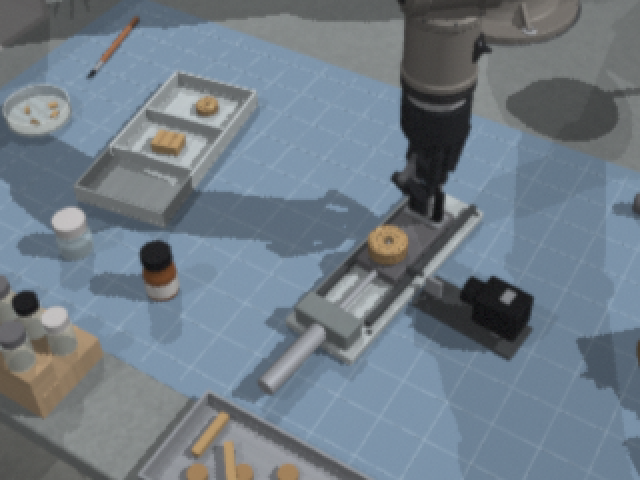

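```bash
python3 -c "
from h import *
o=r.get_obs();print(o['clock'],np.round(o['tcp_pos'],4),np.abs(o['qvel']).max(),o['grip_width']);print(r.hand_in())"
```

```text
13.65 [0.5116 0.125  0.0484] 0.0016242986038239766 0.011111393261519265
the job is handed in; nothing more can be done
None
```

I took the larger wheel from the tray, seated it on the shuttle's pin and let go of it. Then I pinched the handle and pulled the shuttle out until its pointer was in line with the mark. I handed the job in at 13.65 s, still gripping the handle at a set 60 N.

**Wheel:** it lies flat on the shoulder. The depth image puts its top at about 54 mm (53 mm expected), and that did not change during the pull.

**Pointer:** the last depth measurement left it about 0.3 mm short of the mark, which is within the measuring error. The arm was still at hand-in.

**Rest of the bench:** in the last scene picture the tray, small wheel, fuel can, jar, glue, dish and brush stood where they were. The model car and the screwdriver were outside that crop, so I did not check them again, but the arm never went near them.

**Forces:** the largest reading between moves was about 20 N in total. Most of that was vertical, on the handle, and I eased it to about 5 N before handing in.

**Network misses:** the trained networks sometimes reported the handle, pointer or mark in the wrong place. I used the depth measurements instead.

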